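# Load a logger rod into the calibration block

### The job

Load the steel logger rod into the deep bore of the aluminium calibration block: swing the red-tabbed hold-down bar up and right over so that it stays open, slide the rod out forward from beneath it, and push its nose partway into the bore. Let go there, take the rod again further back by its orange tail, and push it fully home, until its dark collar sits flush on the face of the block and the green pin stands out at the far end; leave it there, and leave the other things on the table where they are.

Things in the scene. Friction and masses are not known exactly. Their poses are not given: they have to be found in the camera images.
- rod_mid (a point): Middle of the logger rod: steel, 12 mm thick, 180 mm long, 0.1 kg, with narrow flats on its two upright sides (11.4 mm across). Its +y runs along the rod to the tapered nose, 90 mm ahead (7 mm across at the tip, taper 8 mm long). As found it is level, 60 mm above the table. The bare stem from 0 to 60 mm ahead of this point is free to grip
- rod_collar (a point): Centre of the front face of the rod's dark collar (24 mm across, 6 mm thick), on the rod's axis 40 mm behind rod_mid; same axes. Nose tip 130 mm ahead of it
- rod_tail (a point): Point on the rod's axis 68 mm behind rod_mid, near the middle of its orange tail, which is 12 mm thick and runs 46 to 90 mm behind rod_mid; hidden in the sleeve of the rest as found
- rest_axis (a point): Point on the axis of the rod's storage rest, 60 mm above the table, where rod_mid lies as found (within 2 mm); fixed in each run. +y: the way the rod points and slides out, +z up. Blue base 110 mm (x) by 230 mm (y), 12 mm high. At y 68 to 82 mm the stem lies on a slim upright blade, only 6 mm wide, that fingers can pass astride; the hold-down bar at y -31 mm, just ahead of the collar
- rod_rest: The same rest; origin on the table under rest_axis, same axes. A grey sleeve, 36 mm wide, its top 82 mm above the table, covers the orange tail from y -108 to -50 mm: the rod must slide at least 45 mm forward before it can be lifted
- bar_tab (a point): Grip point of the red tab on the free end of the hold-down bar: an upright fin 14 mm along the rod and 10 mm across it, whose top is 10 mm above this point and which stands on the bar, 14 mm below this point. It turns with the bar, about 86 mm from the hinge
- bar_hinge (a point): Hinge axis of the hold-down bar (axis along the y of rest_axis), at 44 mm in -x of rest_axis and 73 mm above the table; the bar is 14 mm wide and 12 mm thick and crosses above the rod
- hold_bar (a joint): Angle of the hold-down bar, rad: 0 closed, level over the rod, and 2.8 swung right over to the -x side, toward the robot of the rest. It moves freely: it falls shut if let go below about 1.5, and falls open to 2.8 when let go beyond about 1.7
- bore_mouth (a point): Centre of the bore's mouth in the face of the calibration block, 60 mm above the table; fixed in each run. +y points into the bore, +z up. Bore 15 mm across with a 3 mm chamfer; the rod goes in 130 mm until its collar meets the face
- cal_block: Calibration block, origin on the table under its middle, same axes as bore_mouth (which is 80 mm off in -y): aluminium, 64 mm wide (x), 160 mm long (y), 88 mm high, on a grey foot plate 16 mm high that reaches 10 mm in front of the face and 15 mm beyond each side
- piston (a joint): Travel (m) of the piston inside the bore that carries the green pin (8 mm thick) at the block's far end: 0 at first, 0.015 with the rod home. The nose meets it 115 mm deep; it then resists with about 3 N, has no spring and stays where pushed. The collar on the face is a hard stop
- pen_blue_mid (a point): Blue and white pen, bystander, 137 x 12 x 13 mm, lying flat; its centre
- notepad_mid (a point): Yellow notepad, bystander, 76 x 76 x 18 mm; its centre
- stain_pink_mid (a point): White dropper bottle with a red cap, bystander, 36 mm across, 97 mm high; its centre
- film_box_mid (a point): Small black and yellow cardboard box, bystander, 40 x 55 x 32 mm; its centre. Beyond it, to the left of the block (y over 0.38 m), stands a tall fixed microscope, close to where the arm may start; a wall shelf overhangs the back of the table, so keep the wrist low there
- syringe_mid (a point): Clear syringe, bystander, 98 x 24 x 13 mm, lying; its centre

How it is judged:
By the outcome, as a careful person would: the job done as asked, in the order asked, and still so for the second after the job is handed in, with the robot touching nothing.
It also fails if it takes over 72 s, if anything falls off the work surface, if the arm or the gripper's body presses on something with over 40 N, if the wrist force passes 120 N, or if a joint passes its speed limit or range.

### The arm

A 6-joint arm with a two-finger parallel gripper is mounted at the origin on a cart in front of the work surface, level with it; the furniture and walls round the work are solid. World frame = base frame: x ahead of the robot, y to its left, z up, the work surface at z = 0. Lengths are in m, angles in rad, forces in N, time in s.
With the tool pointing down it reaches from about 0.35 to 0.775 m from the base axis. Payload 5.5 kg.
Tool frame: the origin (TCP) lies at the very end of the fingers, on their centre line; the grasp point (between the pads) lies 19 mm behind it; x points along the fingers, y is the direction in which the jaws open and shut, and the axes are right-handed (so a half turn about x gives the same grasp; the last joint's range is limited). The gripper opens to 85 mm and grips with 20 to 120 N. Pads are 22 mm wide; open, the fingers measure 114 mm over their backs; the gripper's body (76 mm by 85 mm) begins 54 mm behind the grasp point. The pads swing forward as they close: fully open they stand 13 mm farther back than shut.
Start: joints at [-1.416, 0.313, 0.046, 1.304, 0, 1.431], TCP at [0.167, -0.55, 0.231] pointing down, gripper open.
Joint ranges: [-2.76, 2.76], [-0.86, 1.69], [-1.03, 1.26], [-2.2, 2.34], [-1.47, 1.5], [-3.14, 3.14]. Speed limits (rad/s): [2.57, 2.57, 3.14, 3.14, 3.14, 3.14].

### API

Orientations are given as a unit quaternion [w, x, y, z].
In Python, from workcell import env gives the robot as it stands.
- The arm moves only by the tool servo_tool, never from a script. Its argument "increments" is a list of rows, each an object with "offset": the shift along the tool's x, y, z in cm, a list of three; "yaw": the turn about the tool's x in degrees. In form: [{"offset": [x, y, z], "yaw": yaw}, ...]. A call has exactly 8 rows; each row is the pose to reach, as a shift and turn from the pose commanded when the call began, along the tool's axes at that moment; what a row does not reach only later rows make up. A row lasts 1/10 s, in which the tool goes at most 50 mm and 8.59 degrees, less where a joint would pass 70% of its speed; a pose out of reach is approached as far as the arm can. A call with a gripper value outside its range is refused whole. "claw" is the opening, from 0 (shut) to 1 (fully open), set as the call begins (left out, the last holds). The fingers move at their own pace and stop on an object; "force" is the grip in N (left out, the last holds). Time passes only in rows, so rows that repeat a pose let the fingers close, or fill a call up. It gives the time, the measured TCP pose, the force and the opening at its end, in the units of the state.
- env.get_state(): the state, without advancing time (a new reading comes with each control period).
- env.read_camera(name): name is "scene" or "top" or "wrist"; returns (picture, depth): 420x560x3 uint8, red, green, blue; 420x560 float32, m along the optical axis (not along the pixel's ray), 0 where there is no reading.
- env.camera_model(name): a dict with "vertical_fov" (degrees; the focal length in pixels is half the picture's height over the tangent of half this angle, whatever the lens; pixels are square), "cx", "cy" (the principal point, pixels), "D" ([k1, k2, p1, p2, k3] as OpenCV has them; the pictures are not rectified), "world_from_camera" (4x4, takes a point from camera to world coordinates). Camera axes: x right, y up, looking along -z (the intrinsics and any distortion apply to the point x, -y, -z); pixel columns grow to the right and rows downward; lengths in m; the calibration is good to about 2 mm. A picture is of the moment at which its call begins: read the wrist's pose just before it. camera_model takes no time and is no camera call; for the wrist camera it gives the pose at the moment of the call.
- env.hand_in(): hands the job in, once; it reports no verdict.
The state is a dict: "clock": time; "joint_pos": joint angles; "qvel": joint speeds; "tau": joint torques, N m; "tcp_pos": TCP position; "orientation": TCP orientation; "wrist_force": force on the tool from outside, world axes, zero at the start; "ft_torque": the same for the moment, N m; "finger_gap": finger opening in m.
Only numpy, scipy, OpenCV 4.12 (cv2) and the standard library are available. Lean on these libraries where they do the work, as an engineer would, in place of code of your own. Each camera call takes 0.05 s, during which the arm holds its last target.

## Working session

There is one attempt and no reset: what is moved stays moved. The work goes in short steps, Python scripts to look and compute and a tool call to move; the robot and the scene stay as the last step left them, time stands still between calls to the robot, and variables do not carry over. Pictures are saved under pics/ and viewed, and the job is handed in when it is done.

Besides the shell and the picture viewer there is one more tool, called after "Emit:" in YAML: its name, and indented under it one key for each argument. servo_tool: Moves the arm, as the interface text tells. Its arguments: {"type":"object","properties":{"increments":{"type":"array","items":{"type":"object","properties":{"offset":{"type":"array","items":{"type":"number"}},"yaw":{"type":"number"}}}},"claw":{"type":"number"},"force":{"type":"number"}},"required":["increments"]}

```bash
ls; mkdir -p pics; cat > h.py <<'E'
import numpy as np, cv2
from workcell import env
def snap(n,fn):
    p,d=env.read_camera(n); m=env.camera_model(n)
    cv2.imwrite('pics/'+fn+'.png',p[:,:,::-1]); np.savez('pics/'+fn+'.npz',p=p,d=d,W=np.array(m['world_from_camera']),D=np.array(m['D']),f=p.shape[0]/2/np.tan(np.radians(m['vertical_fov'])/2),cx=m['cx'],cy=m['cy'])
    return L(fn)
def L(fn):
    return dict(np.load('pics/'+fn+'.npz'))
def rays(s,uv):
    K=np.array([[s['f'],0,s['cx']],[0,s['f'],s['cy']],[0,0,1.]])
    q=cv2.undistortPoints(np.array(uv,float).reshape(-1,1,2),K,s['D']).reshape(-1,2)
    c=np.c_[q[:,0],-q[:,1],-np.ones(len(q))]
    return s['W'][:3,3], c@s['W'][:3,:3].T
def onz(s,uv,z):
    o,r=rays(s,uv); return o+r*((z-o[2])/r[:,2])[:,None]
def bydepth(s,uv):
    o,r=rays(s,uv); u=np.array(uv).reshape(-1,2).round().astype(int)
    return o+r*s['d'][u[:,1],u[:,0]][:,None]
E
python3 - <<'E'
from h import *
print(env.get_state())
for n in ['scene','top','wrist']:
    s=snap(n,n+'0'); print(n,s['f'],s['cx'],s['cy'],s['D'],s['W'].round(3))
E
```

```text
pics
{'clock': 0.0, 'joint_pos': array([-1.41556031e+00,  3.14038223e-01,  4.49781313e-02,  1.30360913e+00,
        3.33073528e-05,  1.43120632e+00]), 'qvel': array([ 1.16239396e-03, -8.76873455e-04, -6.44360979e-04, -7.28421149e-04,
        1.01387516e-03, -9.73769407e-05]), 'tau': array([-3.07777032e-05, -4.80628145e+01,  2.98531741e+01,  1.94467854e-02,
       -2.32015336e-04, -1.05095333e-05]), 'tcp_pos': array([ 0.16700537, -0.54967555,  0.23038702]), 'orientation': array([ 0.10319733,  0.69944405,  0.10452181, -0.69943086]), 'wrist_force': array([0.43513676, 0.33330851, 0.1062699 ]), 'ft_torque': array([-0.00847381, -0.03337284,  0.0100701 ]), 'finger_gap': 0.08500058479497696}
scene 396.0943857871727 268.8995950791837 208.22515999561728 [-0.06223367  0.          0.          0.          0.        ] [[-0.565  0.458 -0.686 -0.135]
 [-0.825 -0.31   0.472  0.495]
 [ 0.004  0.833  0.553  0.593]
 [ 0.     0.     0.     1.   ]]
top 525.4710213483904 284.8525341478746 217.44018159713417 [0.02053064 0.         0.         0.         0.        ] [[ 0.006  0.986 -0.167  0.313]
 [-1.     0.008  0.01   0.052]
 [ 0.011  0.167  0.986  1.372]
 [ 0.     0.     0.     1.   ]]
wrist 290.8651202521112 282.88285622292136 213.60342781373606 [0.01051326 0.         0.         0.         0.        ] [[ 0.29   0.905  0.31   0.247]
 [-0.957  0.275  0.094 -0.525]
 [-0.    -0.324  0.946  0.375]
 [ 0.     0.     0.     1.   ]]
```

View pics/scene0.png

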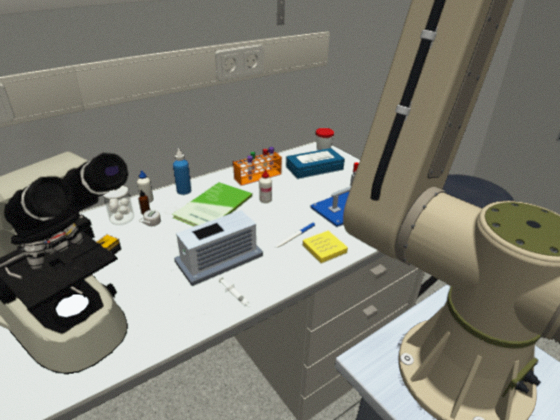

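View pics/top0.png

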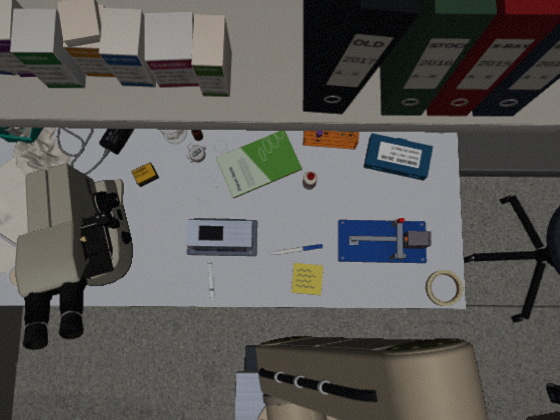

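View pics/wrist0.png

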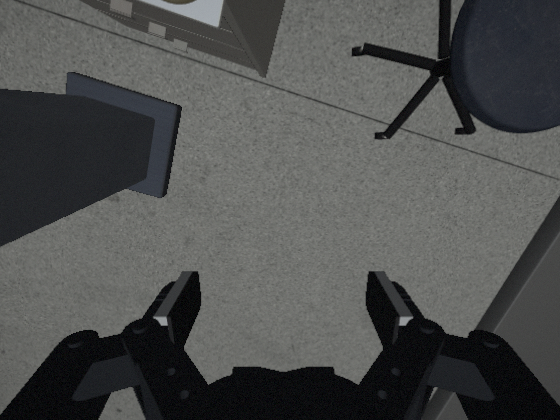

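Top view: the blue rest is at about (382,240) with the rod pointing left (+y world), the red tab at (401,221) and the block at (222,236). I'll measure these next.

```bash
cat > m.py <<'E'
from h import *
s=L('top0'); p=s['p']
hsv=cv2.cvtColor(p,cv2.COLOR_RGB2HSV)
def rect(mask,z,name):
    cs,_=cv2.findContours(mask.astype(np.uint8),cv2.RETR_EXTERNAL,cv2.CHAIN_APPROX_NONE)
    c=max(cs,key=cv2.contourArea); 
    w=onz(s,c.reshape(-1,2),z)
    r=cv2.minAreaRect((w[:,:2]*1000).astype(np.float32)); print(name,cv2.contourArea(c),np.round(r[0],1),np.round(r[1],1),round(r[2],2), c.reshape(-1,2).min(0),c.reshape(-1,2).max(0))
    return c
roi=np.zeros(p.shape[:2],bool); roi[205:275,325:435]=1
blue=roi&(hsv[...,0]>100)&(hsv[...,0]<130)&(hsv[...,1]>120)
blue=cv2.morphologyEx(blue.astype(np.uint8),cv2.MORPH_CLOSE,np.ones((15,15)))
rect(blue,.012,'base')
red=roi&((hsv[...,0]<8)|(hsv[...,0]>172))&(hsv[...,1]>140)
rect(red,.087,'tab');
roi2=np.zeros_like(roi); roi2[205:270,175:270]=1
g=hsv[...,2]; 
for (u,v) in [(189,222),(195,225),(222,250),(240,222),(254,225),(254,252),(350,240),(370,240),(400,240),(400,225),(420,240),(401,256)]:
    print((u,v),p[v,u],bydepth(s,[(u,v)]).round(4))
for n,b in [('rest',(325,435,205,275)),('block',(175,270,205,270))]:
    im=p[b[2]:b[3],b[0]:b[1],::-1]; cv2.imwrite(f'pics/z_{n}.png',cv2.resize(im,None,fx=7,fy=7,interpolation=cv2.INTER_CUBIC))
E
python3 m.py
```

```text
base 3079.0 [ 483.9 -215. ] [224.  108.3] 89.35 [339 220] [425 262]
tab 17.5 [ 526.9 -246.6] [10.1 15.2] 0.45 [397 218] [403 222]
(189, 222) [139 144 157] [[0.5182 0.2766 0.0846]]
(195, 225) [135 142 153] [[0.5102 0.2609 0.0885]]
(222, 250) [27 28 29] [[0.4531 0.1972 0.0483]]
(240, 222) [129 135 145] [[0.5186 0.1502 0.0884]]
(254, 225) [61 68 77] [[0.5223 0.119  0.0174]]
(254, 252) [65 72 84] [[0.4522 0.1181 0.0126]]
(350, 240) [106 109 121] [[ 0.485  -0.1313  0.0153]]
(370, 240) [69 75 90] [[ 0.4795 -0.1752  0.0625]]
(400, 240) [106 112 121] [[ 0.4786 -0.248   0.0741]]
(400, 225) [107 109 121] [[ 0.5165 -0.2493  0.0735]]
(420, 240) [79 76 80] [[ 0.4783 -0.2965  0.0789]]
(401, 256) [101 106 115] [[ 0.4381 -0.248   0.0792]]
```

```bash
python3 - <<'E'
from h import *
s=L('top0')
# height map from depth
v,u=np.mgrid[205:275,170:440]
w=bydepth(s,np.c_[u.ravel(),v.ravel()]).reshape(*u.shape,3)
z=w[...,2]
def r(m,n):
    m=cv2.morphologyEx(m.astype(np.uint8),cv2.MORPH_OPEN,np.ones((2,2)))
    cs,_=cv2.findContours(m,cv2.RETR_EXTERNAL,cv2.CHAIN_APPROX_NONE)
    for c in cs:
        if cv2.contourArea(c)<15: continue
        c=c.reshape(-1,2); q=w[c[:,1],c[:,0]]; k=cv2.minAreaRect((q[:,:2]*1000).astype(np.float32))
        print(n,len(c),np.round(k[0],1),np.round(k[1],1),round(k[2],2),np.median(q[:,2]).round(4), c.min(0)+[170,205],c.max(0)+[170,205])
r((z>.078)&(z<.1),'80-100'); r((z>.05)&(z<.072),'50-72'); r((z>.006)&(z<.03),'6-30')
r(z>.095,'>95')
print(np.median(z[60:,100:150]))
E
```

```text
80-100 96 [ 483.  -308.2] [38.1 88.2] 6.41 0.08 [408 232] [432 246]
80-100 207 [455.6 140.9] [302.6 143.9] 57.45 0.08 [187 219] [252 250]
50-72 97 [ 483.4 -188. ] [122.2  10.4] 88.18 0.0617 [351 237] [396 241]
6-30 75 [408.7 -23.9] [26.1 77.2] 0.17 0.0188 [294 264] [323 274]
6-30 105 [458.4   3.4] [  9.2 132.5] 8.67 0.0078 [273 246] [323 255]
6-30 62 [ 517.9 -299.4] [35.2 74.6] 4.17 0.0132 [403 222] [426 233]
6-30 387 [ 482.1 -219.4] [233.7 108.7] 89.41 0.0116 [339 221] [427 263]
6-30 214 [487.8 201.7] [ 92.2 181.1] 0.81 0.0113 [188 221] [257 256]
0.014219560289990496
```

View pics/z_rest.png

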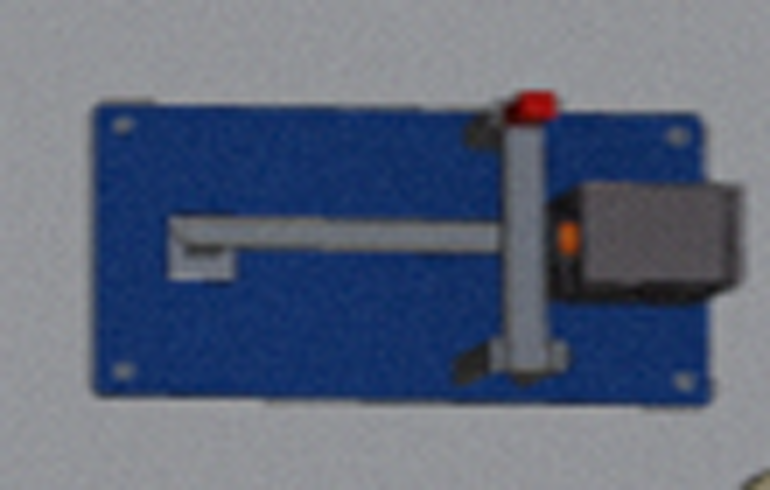

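View pics/z_block.png

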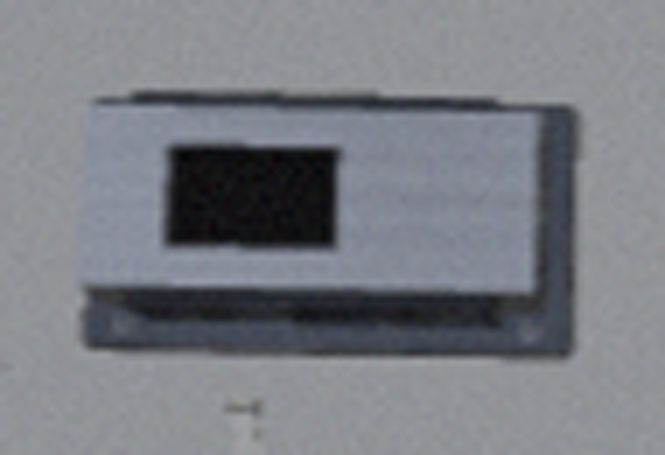

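```bash
cat >> h.py <<'E'
from scipy.spatial.transform import Rotation as R
def tool(st=None):
    st=st or env.get_state(); q=st['orientation']; return st,R.from_quat([q[1],q[2],q[3],q[0]]).as_matrix()
def inc(target,jaw_deg=None):
    """target TCP world; jaw angle = world heading (deg) of tool y"""
    st,M=tool(); d=M.T@(np.array(target)-st['tcp_pos'])*100
    cur=np.degrees(np.arctan2(M[1,1],M[0,1]))
    print('tcp',st['tcp_pos'].round(4),'offset cm',d.round(2),'jaw heading',round(cur,2),'toolx',M[:,0].round(3),'t',round(st['clock'],2),'F',st['wrist_force'].round(1),'gap',round(st['finger_gap'],4))
    if jaw_deg is not None:
        print('yaw', [round((-(jaw_deg+k-cur)+180)%360-180,2) for k in (0,180)], '(toolx down: yaw=-heading change)')
E
python3 - <<'E'
from h import *
s=L('top0')
st,M=tool(); print(M.round(3)); inc([.52,-.248,.2],90)
cp=lambda a:[(x/7+o-.43,y/7+205-.43) for x,y in a for o in [OX]]
OX=325
print('base corners',onz(s,cp([(95,102),(703,115),(712,405),(95,395)]),.012).round(4))
print('tab top',onz(s,cp([(535,105)]),.1).round(4))
print('rod axis',onz(s,cp([(172,230),(495,237)]),.064).round(4))
print('bar',onz(s,cp([(525,240)]),.079).round(4))
print('sleeve top',onz(s,cp([(582,182),(742,186),(742,286),(584,286)]),.082).round(4))
OX=175
print('top',onz(s,cp([(97,103),(537,111),(537,294),(84,288)]),.088).round(4))
print('foot r',onz(s,cp([(578,108),(573,356),(84,347)]),.016).round(4))
E
```

```text
[[-0.     0.291 -0.957]
 [ 0.001 -0.957 -0.291]
 [-1.    -0.001 -0.   ]]
tcp [ 0.167  -0.5498  0.2306] offset cm [  3.1  -18.62 -42.55] jaw heading -73.11 toolx [-0.     0.001 -1.   ] t 0.15 F [ 0.5 -0.3 -0.1] gap 0.0856
yaw [np.float64(-163.11), np.float64(16.89)] (toolx down: yaw=-heading change)
base corners [[ 0.5404 -0.1014  0.012 ]
 [ 0.5372 -0.3296  0.012 ]
 [ 0.4285 -0.3286  0.012 ]
 [ 0.4304 -0.1002  0.012 ]]
tab top [[ 0.5259 -0.246   0.1   ]]
rod axis [[ 0.4854 -0.1226  0.064 ]
 [ 0.4837 -0.2386  0.064 ]]
bar [[ 0.4808 -0.2459  0.079 ]]
sleeve top [[ 0.5013 -0.266   0.082 ]
 [ 0.5003 -0.3228  0.082 ]
 [ 0.4646 -0.3213  0.082 ]
 [ 0.4642 -0.2655  0.082 ]]
top [[0.5245 0.2776 0.088 ]
 [0.5228 0.1224 0.088 ]
 [0.4578 0.1213 0.088 ]
 [0.4588 0.2797 0.088 ]]
foot r [[0.5358 0.1111 0.016 ]
 [0.443  0.1115 0.016 ]
 [0.4451 0.2917 0.016 ]]
```

Emit:
servo_tool:
  increments:
    - {"offset":[-0.5,-2,-3],"yaw":0}
    - {"offset":[-0.5,-3.5,-8],"yaw":2}
    - {"offset":[-0.5,-5,-12.5],"yaw":4}
    - {"offset":[-0.5,-7,-17],"yaw":7}
    - {"offset":[-0.5,-9,-21.5],"yaw":10}
    - {"offset":[0,-11,-26],"yaw":13}
    - {"offset":[0,-13,-30],"yaw":15.5}
    - {"offset":[0.5,-14.7,-34],"yaw":17.5}
  claw: 0.6
  force: 30

```text
clock: 0.95
tcp_pos: [0.451, -0.3091, 0.2266]
orientation: [-0.004, 0.707, -0.004, -0.707]
wrist_force: [0.1, -1.1, 0.2]
finger_gap: 0.0513
```

```bash
python3 - <<'E'
from h import *
inc([.525,-.246,.19],-90.6)
E
```

```text
tcp [ 0.451  -0.3091  0.2266] offset cm [ 3.66 -6.4  -7.33] jaw heading -90.68 toolx [ 0. -0. -1.] t 0.95 F [ 0.1 -1.1  0.2] gap 0.0513
yaw [np.float64(-0.08), np.float64(179.92)] (toolx down: yaw=-heading change)
```

Emit:
servo_tool:
  increments:
    - {"offset":[0,-2,-2.5],"yaw":0}
    - {"offset":[0,-4,-5],"yaw":0}
    - {"offset":[1,-5.4,-6.5],"yaw":0}
    - {"offset":[2,-6.2,-7.2],"yaw":0}
    - {"offset":[3,-6.4,-7.3],"yaw":0}
    - {"offset":[3.6,-6.4,-7.3],"yaw":0}
    - {"offset":[3.6,-6.4,-7.3],"yaw":0}
    - {"offset":[3.6,-6.4,-7.3],"yaw":0}

```text
clock: 1.75
tcp_pos: [0.5226, -0.2484, 0.1904]
orientation: [0.004, -0.707, 0.004, 0.707]
wrist_force: [-0.4, -0.1, 1.0]
finger_gap: 0.0511
```

```bash
python3 - <<'E'
from h import *
inc([.525,-.246,.074],-90.6)
snap('wrist','w1')
E
```

```text
tcp [ 0.5226 -0.2484  0.1904] offset cm [11.64 -0.24 -0.24] jaw heading -90.7 toolx [-0. -0. -1.] t 1.75 F [-0.4 -0.1  1. ] gap 0.0511
yaw [np.float64(-0.1), np.float64(179.9)] (toolx down: yaw=-heading change)
```

View pics/w1.png

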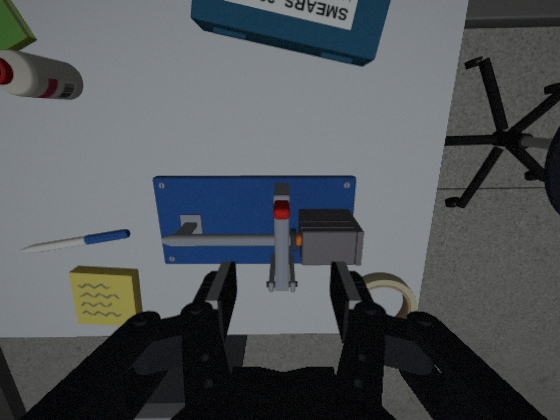

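The tab is at about (281,210), nearly centred between the fingers in the image. I'll locate it, the rod and the rest edges.

```bash
python3 - <<'E'
from h import *
s=L('w1'); print(s['W'][:3,3].round(4))
p=s['p']; hsv=cv2.cvtColor(p,cv2.COLOR_RGB2HSV)
m=((hsv[...,0]<8)|(hsv[...,0]>172))&(hsv[...,1]>140)
m[:190]=0;m[240:]=0;m[:,:260]=0;m[:,310:]=0
v,u=np.nonzero(m); print(u.min(),u.max(),v.min(),v.max())
w=bydepth(s,np.c_[u,v]); top=w[:,2]>np.percentile(w[:,2],80)-.004
print('tab z pct',np.percentile(w[:,2],[5,50,95]).round(4),'top',w[top].mean(0).round(4),w[top].min(0).round(4),w[top].max(0).round(4))
for uv in [(281,250),(281,275),(200,242),(250,241),(330,240),(298,240)]: print(uv,p[uv[1],uv[0]],bydepth(s,[uv]).round(4))
# tab top-face lower and upper edges
for r in range(198,224): print(r,p[r,281],s['d'][r,281].round(4),end=' | ')
E
```

```text
[ 0.6063 -0.2491  0.3348]
274 297 201 234
tab z pct [0.0831 0.1033 0.1054] top [ 0.5281 -0.2468  0.104 ] [ 0.5231 -0.2528  0.1008] [ 0.5324 -0.2408  0.1062]
(281, 250) [103 109 117] [[ 0.4821 -0.246   0.0803]]
(281, 275) [101 108 116] [[ 0.4544 -0.2456  0.0798]]
(200, 242) [100 109 117] [[ 0.4861 -0.1649  0.0681]]
(250, 241) [100 107 117] [[ 0.4863 -0.215   0.0676]]
(330, 240) [75 75 79] [[ 0.4938 -0.2923  0.0841]]
(298, 240) [156  84  31] [[ 0.487  -0.2631  0.0681]]
198 [ 97 105 114] 0.2765 | 199 [101 107 117] 0.2758 | 200 [58 35 38] 0.2655 | 201 [48  1  7] 0.2628 | 202 [45  1  1] 0.2598 | 203 [52 14  9] 0.2583 | 204 [48  1  2] 0.2535 | 205 [50  1  2] 0.2519 | 206 [52  6  1] 0.2495 | 207 [52  8  1] 0.2454 | 208 [66 10 10] 0.2435 | 209 [92 12 13] 0.2436 | 210 [110  17  16] 0.2429 | 211 [124  23  20] 0.2422 | 212 [135  22  18] 0.243 | 213 [138  27  24] 0.2429 | 214 [135  21  18] 0.243 | 215 [134  22  22] 0.2447 | 216 [136  22  22] 0.2445 | 217 [130  20  17] 0.2449 | 218 [116  13   9] 0.2459 | 219 [80 78 83] 0.2703 | 220 [ 98 104 114] 0.2705 | 221 [102 110 120] 0.2692 | 222 [101 107 117] 0.2705 | 223 [101 108 118] 0.2718 |
```

Emit:
servo_tool:
  increments:
    - {"offset":[2.5,-0.2,-0.4],"yaw":0}
    - {"offset":[5.5,-0.2,-0.4],"yaw":0}
    - {"offset":[8.5,-0.2,-0.4],"yaw":0}
    - {"offset":[10.5,-0.2,-0.4],"yaw":0}
    - {"offset":[11.4,-0.2,-0.4],"yaw":0}
    - {"offset":[11.4,-0.2,-0.4],"yaw":0}
    - {"offset":[11.4,-0.2,-0.4],"yaw":0}
    - {"offset":[11.4,-0.2,-0.4],"yaw":0}

```text
clock: 2.6
tcp_pos: [0.5284, -0.2464, 0.078]
orientation: [-0.003, 0.708, -0.004, -0.706]
wrist_force: [0.6, 0.9, 0.6]
finger_gap: 0.051
```

Emit:
servo_tool:
  increments:
    - {"offset":[0,0,0],"yaw":0}
    - {"offset":[0,0,0],"yaw":0}
    - {"offset":[0,0,0],"yaw":0}
    - {"offset":[0,0,0],"yaw":0}
    - {"offset":[0,0,0],"yaw":0}
    - {"offset":[0,0,0],"yaw":0}
    - {"offset":[0,0,0],"yaw":0}
    - {"offset":[0,0,0],"yaw":0}
  claw: 0
  force: 20

```text
clock: 3.4
tcp_pos: [0.5278, -0.2467, 0.077]
orientation: [-0.003, 0.707, -0.005, -0.707]
wrist_force: [-1.2, -5.2, 4.5]
finger_gap: 0.0136
```

```bash
python3 - <<'E'
from h import *
inc([.525,-.246,.074],-90.6)
snap('wrist','w2')
# arc plan: grasp relative to hinge
st,M=tool(); x=st['tcp_pos'][0]-.4405; z=st['tcp_pos'][2]+.019-.073
r=np.hypot(x,z); a=np.arctan2(z,x); print('r',r,a)
for t in np.arange(.15,2.5,.15):
    X=r*np.cos(a+t)-x; Z=r*np.sin(a+t)-z
    print(round(t,2),'off cm: x',round(-Z*100,2),'z',round(-X*100,2))
E
```

```text
tcp [ 0.5278 -0.2467  0.077 ] offset cm [ 0.3  -0.07  0.28] jaw heading -90.64 toolx [ 0.001 -0.002 -1.   ] t 3.4 F [-1.2 -5.2  4.5] gap 0.0136
yaw [np.float64(-0.04), np.float64(179.96)] (toolx down: yaw=-heading change)
r 0.09029960333627182 0.25762321466090493
0.15 off cm: x -1.28 z 0.44
0.3 off cm: x -2.48 z 1.07
0.45 off cm: x -3.57 z 1.87
0.6 off cm: x -4.53 z 2.82
0.75 off cm: x -5.33 z 3.91
0.9 off cm: x -5.97 z 5.11
1.05 off cm: x -6.42 z 6.38
1.2 off cm: x -6.67 z 7.71
1.35 off cm: x -6.72 z 9.06
1.5 off cm: x -6.57 z 10.41
1.65 off cm: x -6.22 z 11.72
1.8 off cm: x -5.68 z 12.96
1.95 off cm: x -4.96 z 14.1
2.1 off cm: x -4.08 z 15.13
2.25 off cm: x -3.05 z 16.01
2.4 off cm: x -1.9 z 16.72
```

View pics/w2.png

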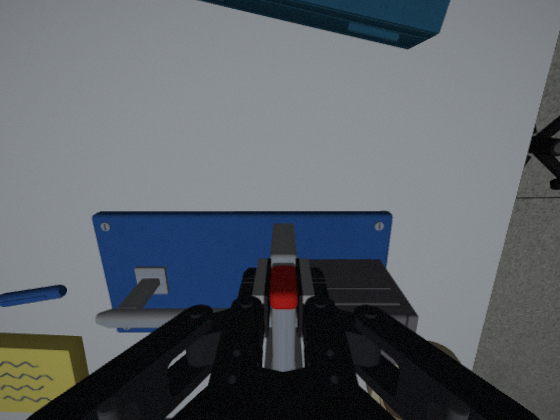

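The tab is gripped (gap 13.6 mm, red fin between the pads at about (284,287)). Next is swinging the bar along its arc.

Emit:
servo_tool:
  increments:
    - {"offset":[-1.3,0,0.4],"yaw":0}
    - {"offset":[-2.5,0,1.1],"yaw":0}
    - {"offset":[-3.6,0,1.9],"yaw":0}
    - {"offset":[-4.5,0,2.8],"yaw":0}
    - {"offset":[-5.3,0,3.9],"yaw":0}
    - {"offset":[-6.0,0,5.1],"yaw":0}
    - {"offset":[-6.4,0,6.4],"yaw":0}
    - {"offset":[-6.7,0,7.7],"yaw":0}

```text
clock: 4.25
tcp_pos: [0.4517, -0.246, 0.1443]
orientation: [-0.003, 0.708, -0.005, -0.706]
wrist_force: [1.5, -6.1, -2.8]
finger_gap: 0.0133
```

Emit:
servo_tool:
  increments:
    - {"offset":[-0.05,0,1.35],"yaw":0}
    - {"offset":[0.1,0,2.7],"yaw":0}
    - {"offset":[0.45,0,4.0],"yaw":0}
    - {"offset":[1.0,0,5.25],"yaw":0}
    - {"offset":[1.7,0,6.4],"yaw":0}
    - {"offset":[2.6,0,7.4],"yaw":0}
    - {"offset":[2.6,0,7.4],"yaw":0}
    - {"offset":[2.6,0,7.4],"yaw":0}

```text
clock: 5.05
tcp_pos: [0.3759, -0.2451, 0.1177]
orientation: [0.003, -0.707, 0.005, 0.707]
wrist_force: [-3.2, -6.3, 3.4]
finger_gap: 0.0129
```

```bash
python3 - <<'E'
from h import *
inc([.4425,-.246,.13],-90.6)
snap('scene','s3'); snap('wrist','w3')
E
```

```text
tcp [ 0.3759 -0.2451  0.1177] offset cm [-1.23  0.01 -6.66] jaw heading -90.67 toolx [-0.    -0.003 -1.   ] t 5.05 F [-3.2 -6.3  3.4] gap 0.0129
yaw [np.float64(-0.07), np.float64(179.93)] (toolx down: yaw=-heading change)
```

View pics/w3.png

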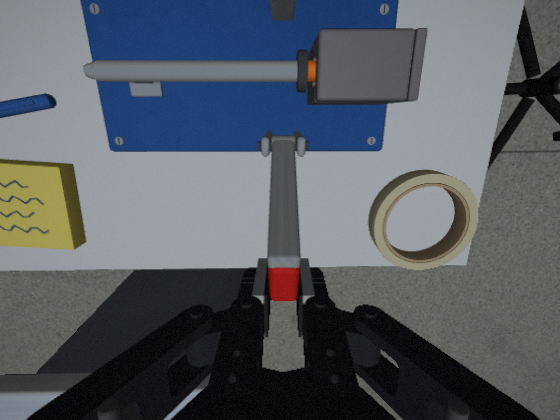

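Emit:
servo_tool:
  increments:
    - {"offset":[0,0,0],"yaw":0}
    - {"offset":[0,0,0],"yaw":0}
    - {"offset":[0,0,0],"yaw":0}
    - {"offset":[-1.5,0,0],"yaw":0}
    - {"offset":[-4,0,0],"yaw":0}
    - {"offset":[-7,0,0],"yaw":0}
    - {"offset":[-8,0,0],"yaw":0}
    - {"offset":[-8,0,0],"yaw":0}
  claw: 0.5

```text
clock: 5.95
tcp_pos: [0.3772, -0.2444, 0.1984]
orientation: [-0.003, 0.708, -0.004, -0.706]
wrist_force: [1.1, -0.4, -0.8]
finger_gap: 0.0427
```

```bash
python3 - <<'E'
from h import *
inc([.4845,-.203,.20],-0.6)
print(env.get_state()['joint_pos'].round(2))
snap('scene','s4'); snap('wrist','w4');snap('top','t4')
E
```

```text
tcp [ 0.3772 -0.2444  0.1984] offset cm [ -0.14  -4.25 -10.69] jaw heading -90.59 toolx [ 0.002 -0.002 -1.   ] t 5.95 F [ 1.1 -0.4 -0.8] gap 0.0427
yaw [np.float64(-89.99), np.float64(90.01)] (toolx down: yaw=-heading change)
[-0.75  0.08 -0.32  1.16  0.    2.4 ]
```

View pics/w4.png

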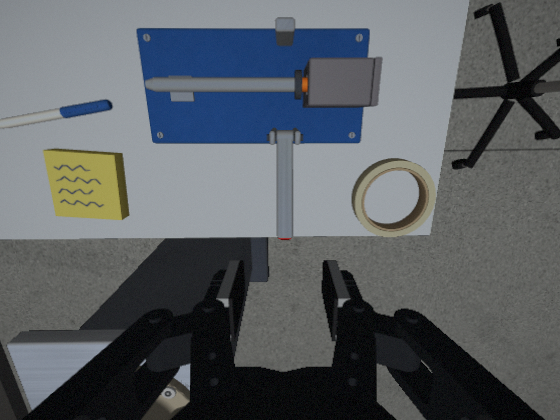

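View pics/s4.png

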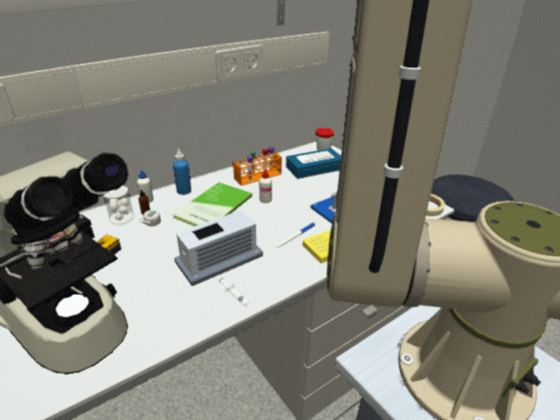

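The bar is fully open: it lies from (285,130) to (285,235) toward the robot and the rod is exposed. Next I'll measure the rod axis.

```bash
python3 - <<'E'
from h import *
for f in ['w3','w4','t4']:
    s=L(f);p=s['p'].astype(float)
    # rod mask by depth height z .058-.072 and
    v,u=np.mgrid[0:420,0:560]; w=bydepth(s,np.c_[u.ravel(),v.ravel()]).reshape(420,560,3)
    m=(w[...,2]>.055)&(w[...,2]<.074)&(abs(w[...,0]-.485)<.015)&(w[...,1]>-.245)&(w[...,1]<-.10)
    # per column, edges midpoint -> silhouette centre; ray onto z=.06
    y=[];
    cols=np.where(m.sum(0)>2)[0]
    pts=[(c,np.nonzero(m[:,c])[0].mean()) for c in cols]
    q=onz(s,pts,.06)
    k=np.polyfit(q[5:-5,1],q[5:-5,0],1); print(f,'lean deg',np.degrees(np.arctan(k[0])).round(2),'x at y=-.215',np.polyval(k,-.215).round(4),'y range',q[:,1].min().round(4),q[:,1].max().round(4),'z',np.median(w[m][:,2]).round(4))
s=L('w4')
print('nose tip',onz(s,[(145,85)],.06),'collar front',onz(s,[(295,85)],.06+.0), 'w3',onz(L('w3'),[(84,70),(298,70)],.06))
E
```

```text
w3 lean deg 0.88 x at y=-.215 0.4851 y range -0.2446 -0.1223 z 0.0665
w4 lean deg 0.45 x at y=-.215 0.4843 y range -0.2445 -0.1232 z 0.0658
t4 lean deg -0.2 x at y=-.215 0.4849 y range -0.2438 -0.1279 z 0.0647
nose tip [[ 0.48457599 -0.1228882   0.06      ]] collar front [[ 0.48338984 -0.25513602  0.06      ]] w3 [[ 0.48636155 -0.12268859  0.06      ]
 [ 0.48523341 -0.25589356  0.06      ]]
```

Emit:
servo_tool:
  increments:
    - {"offset":[0,-0.3,-1],"yaw":-8}
    - {"offset":[0,-1,-2.5],"yaw":-16}
    - {"offset":[0,-1.6,-4],"yaw":-24}
    - {"offset":[0,-2.2,-5.5],"yaw":-32}
    - {"offset":[0,-2.8,-7],"yaw":-40}
    - {"offset":[0,-3.4,-8.5],"yaw":-48}
    - {"offset":[0,-4,-10],"yaw":-56}
    - {"offset":[0,-4.3,-10.7],"yaw":-64}

```text
clock: 6.9
tcp_pos: [0.4841, -0.2012, 0.1954]
orientation: [-0.373, -0.6, -0.374, 0.601]
wrist_force: [0.2, -0.4, 0.3]
finger_gap: 0.0426
```

Emit:
servo_tool:
  increments:
    - {"offset":[0,0,0],"yaw":-8}
    - {"offset":[0,0,0],"yaw":-16}
    - {"offset":[0,0,0],"yaw":-24}
    - {"offset":[1,0,0],"yaw":-26}
    - {"offset":[3,0,0],"yaw":-26}
    - {"offset":[5,0,0],"yaw":-26}
    - {"offset":[6,0,0],"yaw":-26}
    - {"offset":[6,0,0],"yaw":-26}

```text
clock: 7.7
tcp_pos: [0.4821, -0.2011, 0.1347]
orientation: [-0.496, -0.502, -0.499, 0.503]
wrist_force: [0.9, -0.4, 1.2]
finger_gap: 0.0428
```

```bash
python3 - <<'E'
from h import *
inc([.4847,-.202,.041],-0.6)
snap('wrist','w5')
E
```

```text
tcp [ 0.4821 -0.2011  0.1347] offset cm [9.37 0.3  0.11] jaw heading -0.61 toolx [-0.004  0.003 -1.   ] t 7.7 F [ 0.9 -0.4  1.2] gap 0.0428
yaw [np.float64(-0.01), np.float64(179.99)] (toolx down: yaw=-heading change)
```

View pics/w5.png

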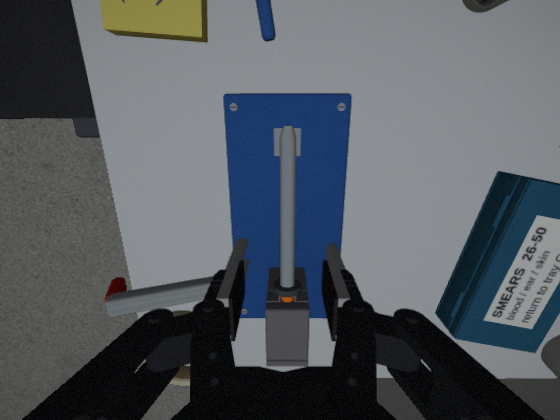

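Emit:
servo_tool:
  increments:
    - {"offset":[1.5,0.3,0],"yaw":0}
    - {"offset":[3.5,0.3,0],"yaw":0}
    - {"offset":[5.5,0.3,0],"yaw":0}
    - {"offset":[7.5,0.3,0],"yaw":0}
    - {"offset":[8.8,0.3,0],"yaw":0}
    - {"offset":[9.3,0.3,0],"yaw":0}
    - {"offset":[9.3,0.3,0],"yaw":0}
    - {"offset":[9.3,0.3,0],"yaw":0}

```text
clock: 8.55
tcp_pos: [0.4876, -0.2026, 0.0453]
orientation: [0.498, 0.503, 0.497, -0.503]
wrist_force: [-0.3, -0.2, -0.1]
finger_gap: 0.0421
```

```bash
python3 - <<'E'
from h import *
inc([.4847,-.202,.041],-0.6)
snap('wrist','w6')
E
```

```text
tcp [ 0.4876 -0.2026  0.0453] offset cm [ 0.43 -0.29 -0.06] jaw heading -0.61 toolx [ 0.001 -0.001 -1.   ] t 8.55 F [-0.3 -0.2 -0.1] gap 0.0421
yaw [np.float64(-0.01), np.float64(179.99)] (toolx down: yaw=-heading change)
```

View pics/w6.png

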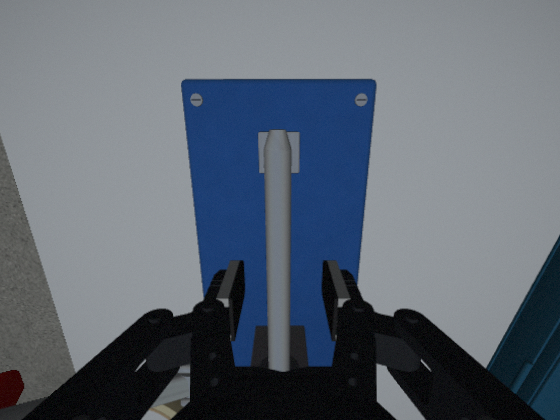

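The rod lies about 5 px left of the jaw centre (278 against 283), which agrees with the −3 mm offset. I'll correct that and close.

Emit:
servo_tool:
  increments:
    - {"offset":[0.2,-0.25,0],"yaw":0}
    - {"offset":[0.4,-0.25,0],"yaw":0}
    - {"offset":[0.4,-0.25,0],"yaw":0}
    - {"offset":[0.4,-0.25,0],"yaw":0}
    - {"offset":[0.4,-0.25,0],"yaw":0}
    - {"offset":[0.4,-0.25,0],"yaw":0}
    - {"offset":[0.4,-0.25,0],"yaw":0}
    - {"offset":[0.4,-0.25,0],"yaw":0}

```text
clock: 9.4
tcp_pos: [0.4844, -0.2022, 0.0403]
orientation: [-0.497, -0.503, -0.497, 0.503]
wrist_force: [0.4, -0.6, -0.3]
finger_gap: 0.0424
```

Emit:
servo_tool:
  increments:
    - {"offset":[0,0,0],"yaw":0}
    - {"offset":[0,0,0],"yaw":0}
    - {"offset":[0,0,0],"yaw":0}
    - {"offset":[0,0,0],"yaw":0}
    - {"offset":[0,0,0],"yaw":0}
    - {"offset":[0,0,0],"yaw":0}
    - {"offset":[0,0,0],"yaw":0}
    - {"offset":[0,0,0],"yaw":0}
  claw: 0
  force: 60

```text
clock: 10.2
tcp_pos: [0.4844, -0.2022, 0.0404]
orientation: [0.497, 0.503, 0.497, -0.503]
wrist_force: [0.8, 0.5, 3.1]
finger_gap: 0.01
```

```bash
python3 - <<'E'
from h import *
inc([.4847,-.202,.041],-0.6)
snap('wrist','w7')
E
```

```text
tcp [ 0.4844 -0.2022  0.0404] offset cm [-0.06  0.03 -0.02] jaw heading -0.61 toolx [ 0. -0. -1.] t 10.2 F [0.8 0.5 3.1] gap 0.01
yaw [np.float64(-0.01), np.float64(179.99)] (toolx down: yaw=-heading change)
```

View pics/w7.png

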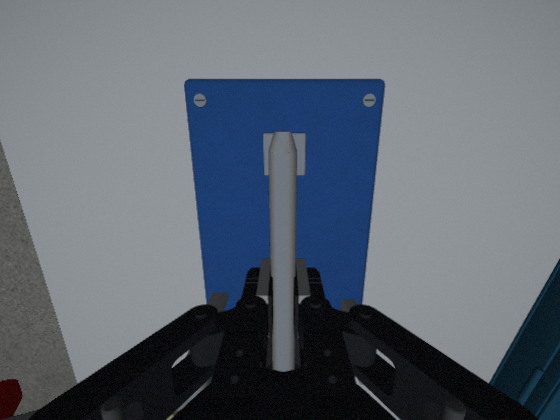

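The rod is held, with the grip centred on it. I'll slide it forward 65 mm level, then lift 25 mm.

Emit:
servo_tool:
  increments:
    - {"offset":[0,0,-0.6],"yaw":0}
    - {"offset":[0,0,-1.6],"yaw":0}
    - {"offset":[0,0,-2.6],"yaw":0}
    - {"offset":[0,0,-3.6],"yaw":0}
    - {"offset":[0,0,-4.6],"yaw":0}
    - {"offset":[0,0,-5.6],"yaw":0}
    - {"offset":[0,0,-6.5],"yaw":0}
    - {"offset":[0,0,-6.5],"yaw":0}

```text
clock: 11.05
tcp_pos: [0.4849, -0.1351, 0.0404]
orientation: [0.497, 0.503, 0.498, -0.502]
wrist_force: [0.8, 3.8, 5.3]
finger_gap: 0.0094
```

Emit:
servo_tool:
  increments:
    - {"offset":[-0.5,0,0],"yaw":0}
    - {"offset":[-1.2,0,0],"yaw":0}
    - {"offset":[-2,0,0],"yaw":0}
    - {"offset":[-2.5,0,-1],"yaw":0}
    - {"offset":[-2.5,0,-3],"yaw":0}
    - {"offset":[-2.5,0,-5],"yaw":0}
    - {"offset":[-2.5,0,-6],"yaw":0}
    - {"offset":[-2.5,0,-6],"yaw":0}

```text
clock: 11.85
tcp_pos: [0.4855, -0.076, 0.0655]
orientation: [-0.498, -0.502, -0.498, 0.502]
wrist_force: [0.3, -0.4, -0.7]
finger_gap: 0.0098
```

```bash
python3 - <<'E'
from h import *
inc([.4890,.032,.066],-0.6)
snap('wrist','w8'); snap('top','t8')
E
```

```text
tcp [ 0.4855 -0.076   0.0655] offset cm [ -0.05   0.26 -10.8 ] jaw heading -0.5 toolx [-0.  0. -1.] t 11.85 F [ 0.3 -0.4 -0.7] gap 0.0098
yaw [np.float64(0.1), np.float64(-179.9)] (toolx down: yaw=-heading change)
```

View pics/w8.png

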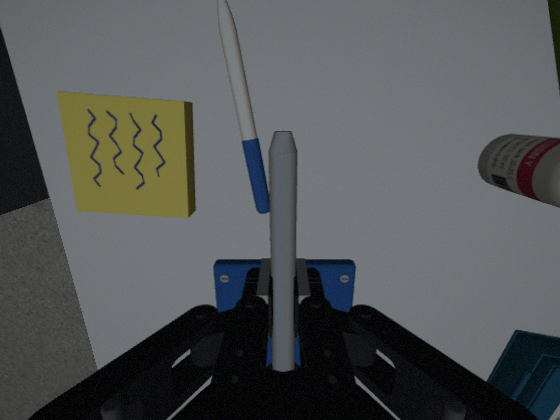

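View pics/t8.png

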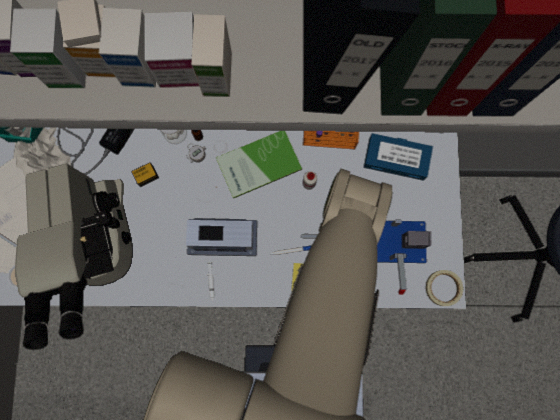

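Emit:
servo_tool:
  increments:
    - {"offset":[0,0,-1],"yaw":0}
    - {"offset":[0,0.1,-2.5],"yaw":0}
    - {"offset":[0,0.2,-4],"yaw":0}
    - {"offset":[0,0.3,-5.5],"yaw":0}
    - {"offset":[0,0.3,-7],"yaw":0}
    - {"offset":[0,0.3,-8],"yaw":0}
    - {"offset":[0,0.3,-8.3],"yaw":0}
    - {"offset":[0,0.3,-8.3],"yaw":0}

```text
clock: 12.75
tcp_pos: [0.4896, 0.0059, 0.0652]
orientation: [-0.497, -0.502, -0.497, 0.503]
wrist_force: [-0.3, -0.4, -1.0]
finger_gap: 0.0098
```

Emit:
servo_tool:
  increments:
    - {"offset":[0.5,0,0],"yaw":0}
    - {"offset":[1.2,0,0],"yaw":0}
    - {"offset":[2,0,0],"yaw":0}
    - {"offset":[2.4,0,0],"yaw":0}
    - {"offset":[2.4,0,0],"yaw":0}
    - {"offset":[2.4,0,0],"yaw":0}
    - {"offset":[2.4,0,0],"yaw":0}
    - {"offset":[2.4,0,0],"yaw":0}

```text
clock: 13.55
tcp_pos: [0.4899, 0.0057, 0.0416]
orientation: [0.498, 0.503, 0.497, -0.503]
wrist_force: [-0.7, 0.9, -0.6]
finger_gap: 0.0101
```

```bash
python3 - <<'E'
from h import *
inc([.4890,.032,.041],-0.6)
s=snap('wrist','w9'); snap('scene','s9'); 
cv2.imwrite('pics/s9z.png',cv2.resize(s['p'][60:270,170:400,::-1],None,fx=3,fy=3,interpolation=cv2.INTER_CUBIC))
E
```

```text
tcp [0.4899 0.0057 0.0416] offset cm [ 0.06 -0.11 -2.63] jaw heading -0.61 toolx [ 0.001 -0.    -1.   ] t 13.55 F [-0.7  0.9 -0.6] gap 0.0101
yaw [np.float64(-0.01), np.float64(179.99)] (toolx down: yaw=-heading change)
```

View pics/w9.png

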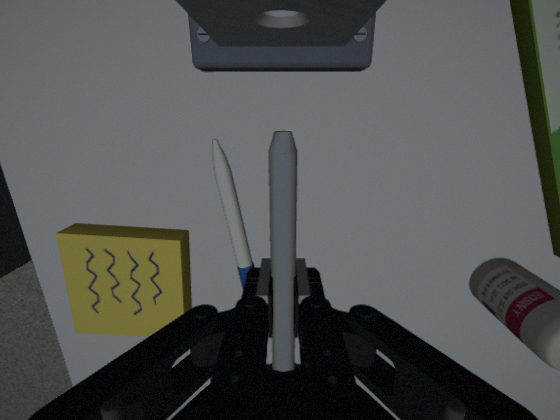

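View pics/s9.png

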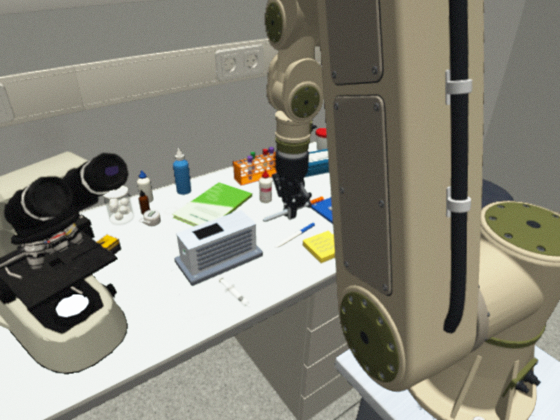

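The wrist camera sees the bore mouth at about (282,18), almost in line with the rod nose at (283,131). I'll measure both at the same height.

```bash
python3 - <<'E'
from h import *
s=L('w9');p=s['p']
cv2.imwrite('pics/w9z.png',cv2.resize(p[0:160,170:395,::-1],None,fx=3.5,fy=3.5,interpolation=cv2.INTER_CUBIC))
g=p.mean(2)
for r in (135,145,160,200,250,300):
    row=g[r,255:315]; d=np.diff(row); print(r,row[10:45:2].round(0))
v,u=np.mgrid[0:420,0:560]; w=bydepth(s,np.c_[u.ravel(),v.ravel()]).reshape(420,560,3)
m=(w[...,2]>.05)&(w[...,2]<.08)&(abs(w[...,0]-.489)<.014)&(w[...,1]>.03)&(w[...,1]<.1)
rows=np.where(m.sum(1)>3)[0]; pts=[(np.nonzero(m[r])[0].mean(),r) for r in rows]
q=onz(s,pts,.061); k=np.polyfit(q[2:-2,1],q[2:-2,0],1); print('rod lean',np.degrees(np.arctan(k[0])),'x at y .121',np.polyval(k,.121),'yrange',q[[0,-1],1], 'z top',np.median(w[m][:,2]), [np.median(w[r][m[r]][:,2]).round(4) for r in rows[3::12]])
for uv in [(282,18),(282,12),(282,24),(255,18),(309,18)]: print(uv,p[uv[1],uv[0]],onz(s,[uv],.06).round(4),bydepth(s,[uv]).round(4))
print([ (int(a),g[18,a].round()) for a in range(245,322,2)])
E
```

```text
135 [114. 116. 115. 115.  71.  73.  83.  89.  91.  92.  89.  88.  74.  61.
 103. 115. 116. 114.]
145 [116. 116. 104.  62.  80.  85.  91.  89.  87.  89.  88.  91.  82.  73.
  63.  68. 116. 116.]
160 [113. 115.  72.  73.  82.  87.  91.  87.  92.  89.  88.  88.  87.  78.
  73.  58.  97. 116.]
200 [115. 114.  89.  69.  83.  85.  90.  91.  91.  91.  90.  88.  85.  79.
  68.  56. 103. 116.]
250 [116. 117. 116.  65.  79.  86.  90.  89.  88.  88.  91.  89.  86.  77.
  64.  53. 115. 116.]
300 [87. 87. 21. 16. 63. 86. 89. 90. 87. 90. 88. 88. 86. 76. 44. 19. 21. 93.]
rod lean 0.5325318142469543 x at y .121 0.4904935405400411 yrange [0.08293107 0.02656188] z top 0.06766645962660883 [np.float64(0.0659), np.float64(0.0671), np.float64(0.068), np.float64(0.0681), np.float64(0.0678), np.float64(0.0679), np.float64(0.0681), np.float64(0.0678), np.float64(0.068), np.float64(0.0676), np.float64(0.0685)]
(282, 18) [83 84 87] [[0.4906 0.123  0.06  ]] [[0.4906 0.1246 0.054 ]]
(282, 12) [ 99 104 114] [[0.4906 0.1249 0.06  ]] [[0.4906 0.1265 0.0541]]
(282, 24) [83 84 86] [[0.4905 0.1211 0.06  ]] [[0.4906 0.
[... 431 characters left out ...]
 (267, np.float64(68.0)), (269, np.float64(74.0)), (271, np.float64(76.0)), (273, np.float64(78.0)), (275, np.float64(82.0)), (277, np.float64(83.0)), (279, np.float64(86.0)), (281, np.float64(86.0)), (283, np.float64(87.0)), (285, np.float64(88.0)), (287, np.float64(87.0)), (289, np.float64(85.0)), (291, np.float64(82.0)), (293, np.float64(79.0)), (295, np.float64(78.0)), (297, np.float64(76.0)), (299, np.float64(70.0)), (301, np.float64(65.0)), (303, np.float64(58.0)), (305, np.float64(50.0)), (307, np.float64(43.0)), (309, np.float64(40.0)), (311, np.float64(41.0)), (313, np.float64(38.0)), (315, np.float64(39.0)), (317, np.float64(38.0)), (319, np.float64(39.0)), (321, np.float64(41.0))]
```

View pics/w9z.png

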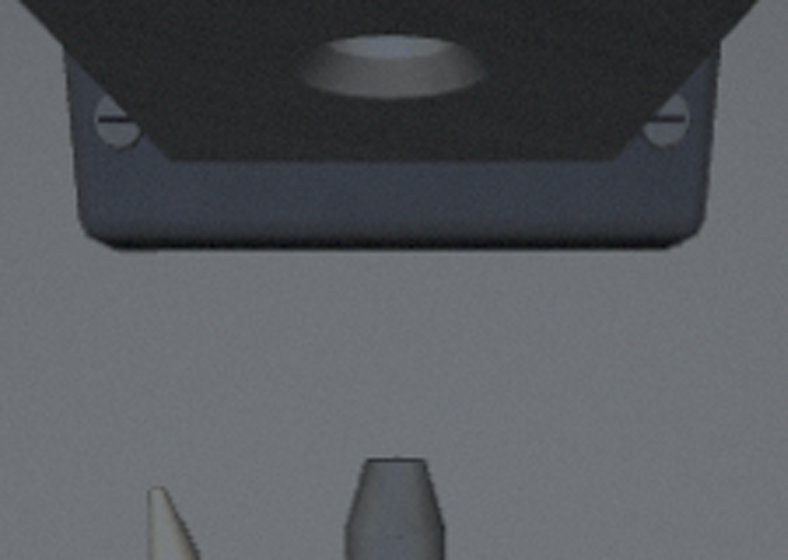

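The rod line extrapolates to x = 0.4905 and the bore centre is at 0.4907. The nose is 39 mm from the mouth. I'll lower 1 mm and insert in steps.

Emit:
servo_tool:
  increments:
    - {"offset":[0.1,0,-0.8],"yaw":0}
    - {"offset":[0.1,0,-1.8],"yaw":0}
    - {"offset":[0.1,0,-2.8],"yaw":0}
    - {"offset":[0.1,0,-3.5],"yaw":0}
    - {"offset":[0.1,0,-4.1],"yaw":0}
    - {"offset":[0.1,0,-4.7],"yaw":0}
    - {"offset":[0.1,0,-5.3],"yaw":0}
    - {"offset":[0.1,0,-5.3],"yaw":0}

```text
clock: 14.45
tcp_pos: [0.4901, 0.0595, 0.0402]
orientation: [-0.498, -0.502, -0.498, 0.502]
wrist_force: [-0.1, -0.2, -0.8]
finger_gap: 0.0095
```

```bash
python3 - <<'E'
from h import *
inc([.4905,.098,.041],-0.6)
s=snap('wrist','w10')
E
```

```text
tcp [0.4901 0.0595 0.0402] offset cm [-0.08  0.01 -3.85] jaw heading -0.56 toolx [-0.  0. -1.] t 14.45 F [-0.1 -0.2 -0.8] gap 0.0095
yaw [np.float64(0.04), np.float64(-179.96)] (toolx down: yaw=-heading change)
```

View pics/w10.png

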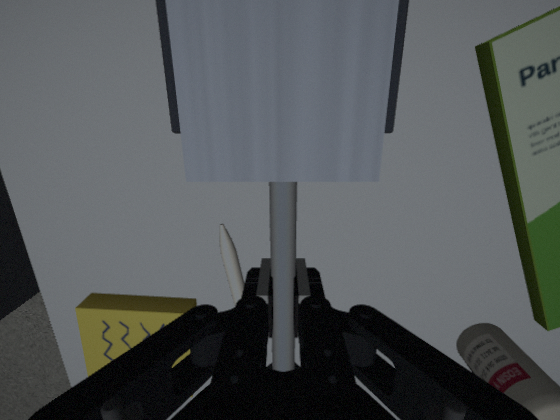

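The nose has entered the bore with no contact force. I'll go on to about 53 mm deep.

Emit:
servo_tool:
  increments:
    - {"offset":[0,0,-0.5],"yaw":0}
    - {"offset":[0,0,-1.1],"yaw":0}
    - {"offset":[0,0,-1.7],"yaw":0}
    - {"offset":[0,0,-2.3],"yaw":0}
    - {"offset":[0,0,-2.9],"yaw":0}
    - {"offset":[0,0,-3.5],"yaw":0}
    - {"offset":[0,0,-3.8],"yaw":0}
    - {"offset":[0,0,-3.8],"yaw":0}

```text
clock: 15.3
tcp_pos: [0.4905, 0.0973, 0.0403]
orientation: [-0.498, -0.502, -0.497, 0.502]
wrist_force: [0.0, -0.1, -2.1]
finger_gap: 0.0097
```

```bash
python3 - <<'E'
from h import *
inc([.4905,.098,.041],-0.6)
s=snap('wrist','w11')
E
```

```text
tcp [0.4905 0.0973 0.0403] offset cm [-0.07 -0.   -0.07] jaw heading -0.57 toolx [ 0. -0. -1.] t 15.3 F [ 0.  -0.1 -2.1] gap 0.0097
yaw [np.float64(0.03), np.float64(-179.97)] (toolx down: yaw=-heading change)
```

View pics/w11.png

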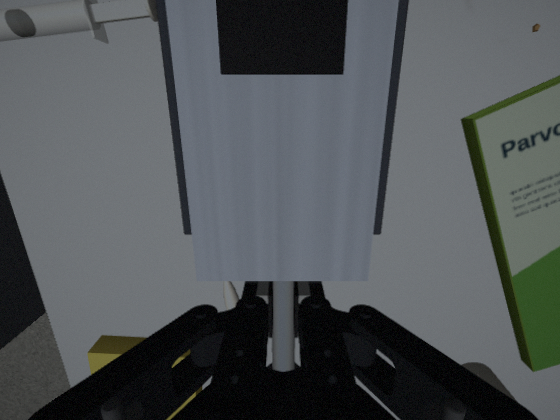

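Now I'll release, rise, and move back 80 mm to above the tail.

Emit:
servo_tool:
  increments:
    - {"offset":[0,0,0],"yaw":0}
    - {"offset":[0,0,0],"yaw":0}
    - {"offset":[0,0,0],"yaw":0}
    - {"offset":[0,0,0],"yaw":0}
    - {"offset":[-1.5,0,0],"yaw":0}
    - {"offset":[-4,0,0],"yaw":0}
    - {"offset":[-6.5,0,0],"yaw":0}
    - {"offset":[-7,0,0],"yaw":0}
  claw: 0.5

```text
clock: 16.15
tcp_pos: [0.4925, 0.0968, 0.113]
orientation: [0.498, 0.504, 0.496, -0.501]
wrist_force: [1.3, 0.0, -0.7]
finger_gap: 0.0427
```

Emit:
servo_tool:
  increments:
    - {"offset":[0,0,1],"yaw":0}
    - {"offset":[0,0,3],"yaw":0}
    - {"offset":[0,0,5],"yaw":0}
    - {"offset":[0,0,7],"yaw":0}
    - {"offset":[0,0,8],"yaw":0}
    - {"offset":[0,0,8],"yaw":0}
    - {"offset":[0,0,8],"yaw":0}
    - {"offset":[0,0,8],"yaw":0}

```text
clock: 16.95
tcp_pos: [0.4894, 0.0173, 0.11]
orientation: [-0.497, -0.502, -0.498, 0.503]
wrist_force: [-0.0, -0.8, 0.5]
finger_gap: 0.0429
```

```bash
python3 - <<'E'
from h import *
inc([.4895,.0173,.035],-0.6)
s=snap('wrist','w12');snap('scene','s12')
E
```

```text
tcp [0.4894 0.0173 0.11  ] offset cm [7.5  0.01 0.  ] jaw heading -0.57 toolx [-0.001  0.    -1.   ] t 16.95 F [-0.  -0.8  0.5] gap 0.0429
yaw [np.float64(0.03), np.float64(-179.97)] (toolx down: yaw=-heading change)
```

View pics/w12.png

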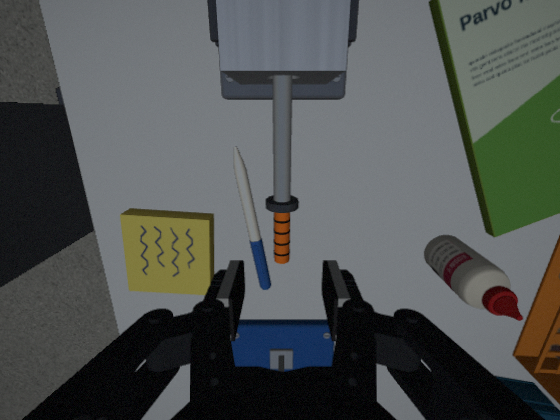

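The rod stays in the bore, with the collar at (282,203) and the orange tail at (282,236). I'll measure the tilt.

```bash
python3 - <<'E'
from h import *
s=L('w12')
for uv in [(282,80),(282,120),(282,160),(282,190),(282,198),(282,203),(282,215),(282,225),(282,235),(282,250),(282,258),(282,262)]:
    d=np.median(s['d'][uv[1]-1:uv[1]+2,uv[0]-2:uv[0]+3]); o,r=rays(s,[uv]); print(uv,s['p'][uv[1],uv[0]],(o+r[0]*d).round(4))
g=s['p'].astype(int); 
for r in (100,150,180,220,240,255): print(r, np.nonzero(abs(g[r,262:302]-g[r,262]).sum(1)>40)[0][[0,-1]]+262)
E
```

```text
(282, 80) [ 90  96 103] [0.4899 0.12   0.0663]
(282, 120) [ 89  96 103] [0.4896 0.0976 0.0644]
(282, 160) [ 89  96 104] [0.4893 0.0727 0.0628]
(282, 190) [ 90  97 104] [0.4891 0.0522 0.0615]
(282, 198) [ 90  96 105] [0.489  0.0465 0.0613]
(282, 203) [22 21 23] [0.489  0.0435 0.0636]
(282, 215) [144  75  26] [0.4889 0.0338 0.0605]
(282, 225) [141  71  20] [0.4888 0.026  0.0599]
(282, 235) [134  66  21] [0.4887 0.0181 0.0597]
(282, 250) [140  70  22] [0.4886 0.0055 0.0585]
(282, 258) [139  69  20] [ 0.4885 -0.001   0.0587]
(282, 262) [137  69  18] [ 0.4885 -0.0045  0.0584]
100 [272 292]
150 [272 291]
180 [273 291]
220 [273 290]
240 [263 301]
255 [265 301]
```

Emit:
servo_tool:
  increments:
    - {"offset":[1.5,-0.05,0],"yaw":0}
    - {"offset":[3.5,-0.05,0],"yaw":0}
    - {"offset":[5.5,-0.05,0],"yaw":0}
    - {"offset":[7,-0.05,0],"yaw":0}
    - {"offset":[7.5,-0.05,0],"yaw":0}
    - {"offset":[7.5,-0.05,0],"yaw":0}
    - {"offset":[7.5,-0.05,0],"yaw":0}
    - {"offset":[7.5,-0.05,0],"yaw":0}

```text
clock: 17.85
tcp_pos: [0.49, 0.0168, 0.0362]
orientation: [0.498, 0.503, 0.497, -0.502]
wrist_force: [-0.0, -0.1, 1.2]
finger_gap: 0.043
```

Emit:
servo_tool:
  increments:
    - {"offset":[0,0,0],"yaw":0}
    - {"offset":[0,0,0],"yaw":0}
    - {"offset":[0,0,0],"yaw":0}
    - {"offset":[0,0,0],"yaw":0}
    - {"offset":[0,0,0],"yaw":0}
    - {"offset":[0,0,0],"yaw":0}
    - {"offset":[0,0,0],"yaw":0}
    - {"offset":[0,0,0],"yaw":0}
  claw: 0
  force: 25

```text
clock: 18.65
tcp_pos: [0.4892, 0.0168, 0.0353]
orientation: [-0.497, -0.503, -0.497, 0.503]
wrist_force: [-0.8, -0.4, 1.1]
finger_gap: 0.0108
```

Emit:
servo_tool:
  increments:
    - {"offset":[-0.2,0,0],"yaw":0}
    - {"offset":[-0.4,0,0],"yaw":0}
    - {"offset":[-0.6,0,0],"yaw":0}
    - {"offset":[-0.65,0,0],"yaw":0}
    - {"offset":[-0.65,0,0],"yaw":0}
    - {"offset":[-0.65,0,0],"yaw":0}
    - {"offset":[-0.65,0,0],"yaw":0}
    - {"offset":[-0.65,0,0],"yaw":0}

```text
clock: 19.45
tcp_pos: [0.4891, 0.0168, 0.0417]
orientation: [-0.497, -0.503, -0.497, 0.503]
wrist_force: [0.8, 0.6, -1.6]
finger_gap: 0.0108
```

```bash
python3 - <<'E'
from h import *
inc([.4895,.0940,.041],-0.6)
s=snap('wrist','w13')
print(env.get_state()['ft_torque'])
for uv in [(283,70),(283,120),(283,160),(283,190),(283,215),(283,230),(283,245)]:
    d=np.median(s['d'][uv[1]-1:uv[1]+2,uv[0]-2:uv[0]+3]); o,r=rays(s,[uv]); print(uv,s['p'][uv[1],uv[0]],(o+r[0]*d).round(4))
E
```

```text
tcp [0.4891 0.0168 0.0417] offset cm [ 0.07 -0.04 -7.72] jaw heading -0.61 toolx [-0. -0. -1.] t 19.45 F [ 0.8  0.6 -1.6] gap 0.0108
yaw [np.float64(-0.01), np.float64(179.99)] (toolx down: yaw=-heading change)
[-0.28435284 -0.0478254  -0.01941698]
(283, 70) [82 88 96] [0.49   0.1158 0.0677]
(283, 120) [ 86  93 101] [0.4898 0.0984 0.0676]
(283, 160) [ 85  92 100] [0.4897 0.083  0.0672]
(283, 190) [ 88  94 102] [0.4895 0.0703 0.0665]
(283, 215) [86 91 98] [0.4894 0.0591 0.0665]
(283, 230) [ 86  92 101] [0.4893 0.052  0.0663]
(283, 245) [ 86  93 101] [0.4892 0.0445 0.066 ]
```

View pics/w13.png

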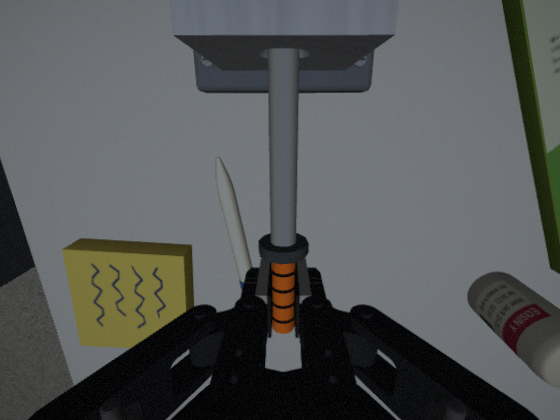

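A 1.4° tail-down tilt remains. I'll raise 1.5 mm, firm up the grip, and push 60 mm.

Emit:
servo_tool:
  increments:
    - {"offset":[-0.15,0.05,0],"yaw":0}
    - {"offset":[-0.15,0.05,0],"yaw":0}
    - {"offset":[-0.15,0.05,-0.3],"yaw":0}
    - {"offset":[-0.15,0.05,-0.9],"yaw":0}
    - {"offset":[-0.15,0.05,-1.5],"yaw":0}
    - {"offset":[-0.15,0.05,-2.1],"yaw":0}
    - {"offset":[-0.15,0.05,-2.7],"yaw":0}
    - {"offset":[-0.15,0.05,-3],"yaw":0}
  force: 60

```text
clock: 20.3
tcp_pos: [0.4899, 0.0475, 0.0432]
orientation: [-0.498, -0.502, -0.498, 0.503]
wrist_force: [-1.0, -1.1, -3.3]
finger_gap: 0.0098
```

```bash
python3 - <<'E'
from h import *
inc([.4895,.0940,.041],-0.6)
s=snap('wrist','w14')
print(env.get_state()['ft_torque'])
for uv in [(283,160),(283,190),(283,215),(283,230),(283,236)]:
    d=np.median(s['d'][uv[1]-1:uv[1]+2,uv[0]-2:uv[0]+3]); o,r=rays(s,[uv]); print(uv,s['p'][uv[1],uv[0]],(o+r[0]*d).round(4))
E
```

```text
tcp [0.4899 0.0475 0.0432] offset cm [ 0.22 -0.09 -4.65] jaw heading -0.57 toolx [-0. -0. -1.] t 20.3 F [-1.  -1.1 -3.3] gap 0.0098
yaw [np.float64(0.03), np.float64(-179.97)] (toolx down: yaw=-heading change)
[-0.29575837 -0.00130439  0.09036708]
(283, 160) [ 85  94 100] [0.4904 0.1138 0.0676]
(283, 190) [84 91 99] [0.4903 0.1012 0.0675]
(283, 215) [ 88  95 103] [0.4902 0.0899 0.0674]
(283, 230) [82 89 95] [0.4901 0.0826 0.0668]
(283, 236) [ 89  94 101] [0.4901 0.0797 0.0669]
```

View pics/w14.png

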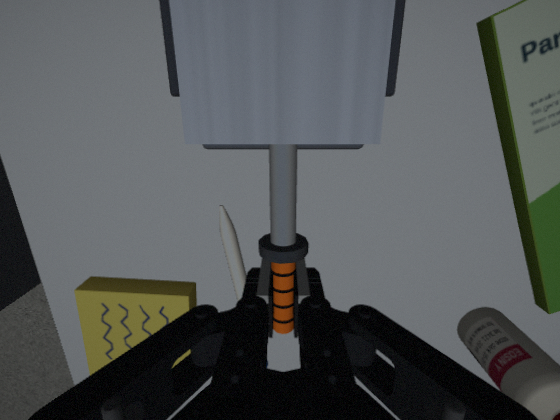

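Sliding freely, with about 45 mm left. I'll push 32 mm more, then go slowly.

Emit:
servo_tool:
  increments:
    - {"offset":[0,0,-0.5],"yaw":0}
    - {"offset":[0,0,-1.1],"yaw":0}
    - {"offset":[0,0,-1.7],"yaw":0}
    - {"offset":[0,0,-2.3],"yaw":0}
    - {"offset":[0,0,-2.8],"yaw":0}
    - {"offset":[0,0,-3.1],"yaw":0}
    - {"offset":[0,0,-3.2],"yaw":0}
    - {"offset":[0,0,-3.2],"yaw":0}

```text
clock: 21.15
tcp_pos: [0.4903, 0.0792, 0.0433]
orientation: [0.497, 0.503, 0.498, -0.502]
wrist_force: [0.0, -0.2, -3.5]
finger_gap: 0.0098
```

Emit:
servo_tool:
  increments:
    - {"offset":[0,0,-0.1],"yaw":0}
    - {"offset":[0,0,-0.25],"yaw":0}
    - {"offset":[0,0,-0.4],"yaw":0}
    - {"offset":[0,0,-0.55],"yaw":0}
    - {"offset":[0,0,-0.7],"yaw":0}
    - {"offset":[0,0,-0.85],"yaw":0}
    - {"offset":[0,0,-1.0],"yaw":0}
    - {"offset":[0,0,-1.0],"yaw":0}

```text
clock: 21.95
tcp_pos: [0.4905, 0.089, 0.0433]
orientation: [0.497, 0.503, 0.497, -0.503]
wrist_force: [-0.1, -3.9, -2.4]
finger_gap: 0.0098
```

```bash
python3 - <<'E'
from h import *
inc([.4905,.0940,.041],-0.6)
s=snap('wrist','w15'); snap('scene','s15')
print(env.get_state()['ft_torque'])
E
```

```text
tcp [0.4905 0.089  0.0433] offset cm [ 0.23 -0.01 -0.5 ] jaw heading -0.59 toolx [ 0.  0. -1.] t 21.95 F [-0.1 -3.9 -2.4] gap 0.0098
yaw [np.float64(0.01), np.float64(-179.99)] (toolx down: yaw=-heading change)
[-1.04209263  0.0385842   0.0765233 ]
```

View pics/w15.png

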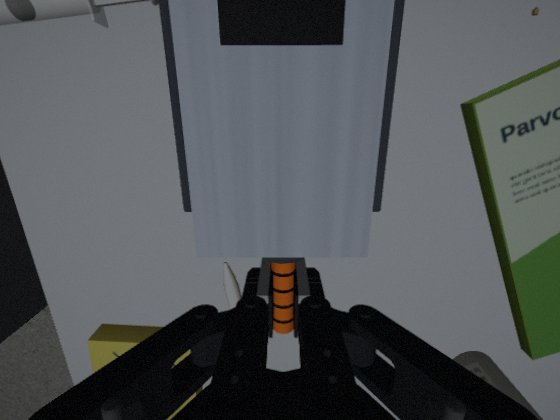

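Piston contact shows −3.9 N in y and about 4–5 mm remain. I'll push slowly until the hard stop.

Emit:
servo_tool:
  increments:
    - {"offset":[0,0,-0.06],"yaw":0}
    - {"offset":[0,0,-0.12],"yaw":0}
    - {"offset":[0,0,-0.18],"yaw":0}
    - {"offset":[0,0,-0.24],"yaw":0}
    - {"offset":[0,0,-0.3],"yaw":0}
    - {"offset":[0,0,-0.36],"yaw":0}
    - {"offset":[0,0,-0.4],"yaw":0}
    - {"offset":[0,0,-0.4],"yaw":0}

```text
clock: 22.85
tcp_pos: [0.4905, 0.0929, 0.0433]
orientation: [0.497, 0.503, 0.497, -0.503]
wrist_force: [-0.8, -3.6, -3.6]
finger_gap: 0.0096
```

Emit:
servo_tool:
  increments:
    - {"offset":[0,0,-0.03],"yaw":0}
    - {"offset":[0,0,-0.06],"yaw":0}
    - {"offset":[0,0,-0.09],"yaw":0}
    - {"offset":[0,0,-0.12],"yaw":0}
    - {"offset":[0,0,-0.15],"yaw":0}
    - {"offset":[0,0,-0.18],"yaw":0}
    - {"offset":[0,0,-0.2],"yaw":0}
    - {"offset":[0,0,-0.2],"yaw":0}

```text
clock: 23.65
tcp_pos: [0.4905, 0.0947, 0.0433]
orientation: [-0.497, -0.503, -0.497, 0.503]
wrist_force: [-0.5, -4.1, -2.7]
finger_gap: 0.0096
```

Emit:
servo_tool:
  increments:
    - {"offset":[0,0,-0.03],"yaw":0}
    - {"offset":[0,0,-0.06],"yaw":0}
    - {"offset":[0,0,-0.09],"yaw":0}
    - {"offset":[0,0,-0.12],"yaw":0}
    - {"offset":[0,0,-0.15],"yaw":0}
    - {"offset":[0,0,-0.15],"yaw":0}
    - {"offset":[0,0,-0.15],"yaw":0}
    - {"offset":[0,0,-0.15],"yaw":0}

```text
clock: 24.45
tcp_pos: [0.4905, 0.0948, 0.0433]
orientation: [-0.498, -0.502, -0.496, 0.504]
wrist_force: [-1.1, -10.3, -2.4]
finger_gap: 0.0097
```

```bash
python3 - <<'E'
from h import *
inc([.4905,.0940,.041],-0.6)
s=snap('wrist','w16')
print(env.get_state()['ft_torque'])
E
```

```text
tcp [0.4905 0.0948 0.0433] offset cm [0.23 0.   0.08] jaw heading -0.66 toolx [-0.    -0.003 -1.   ] t 24.45 F [ -1.1 -10.3  -2.4] gap 0.0097
yaw [np.float64(-0.06), np.float64(179.94)] (toolx down: yaw=-heading change)
[-2.32414725  0.16503339  0.11207934]
```

View pics/w16.png

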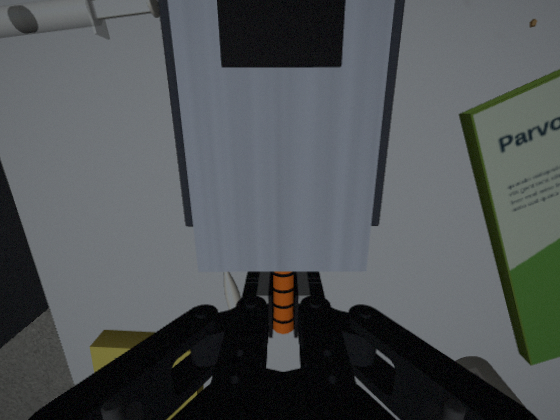

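The motion stopped at y = 0.0948 while the force rose from 4 to 10 N, so the collar is on the face. One more small press to confirm.

Emit:
servo_tool:
  increments:
    - {"offset":[0,0,-0.05],"yaw":0}
    - {"offset":[0,0,-0.1],"yaw":0}
    - {"offset":[0,0,-0.15],"yaw":0}
    - {"offset":[0,0,-0.2],"yaw":0}
    - {"offset":[0,0,-0.2],"yaw":0}
    - {"offset":[0,0,-0.2],"yaw":0}
    - {"offset":[0,0,-0.2],"yaw":0}
    - {"offset":[0,0,-0.2],"yaw":0}

```text
clock: 25.3
tcp_pos: [0.4905, 0.0949, 0.0432]
orientation: [-0.499, -0.501, -0.495, 0.505]
wrist_force: [-0.3, -17.6, -2.4]
finger_gap: 0.0095
```

Emit:
servo_tool:
  increments:
    - {"offset":[0,0,0.1],"yaw":0}
    - {"offset":[0,0,0.2],"yaw":0}
    - {"offset":[0,0,0.25],"yaw":0}
    - {"offset":[0,0,0.25],"yaw":0}
    - {"offset":[0,0,0.25],"yaw":0}
    - {"offset":[0,0,0.25],"yaw":0}
    - {"offset":[0,0,0.25],"yaw":0}
    - {"offset":[0,0,0.25],"yaw":0}

```text
clock: 26.1
tcp_pos: [0.4905, 0.0948, 0.0433]
orientation: [-0.498, -0.502, -0.497, 0.503]
wrist_force: [-0.0, -7.8, -3.9]
finger_gap: 0.0096
```

Emit:
servo_tool:
  increments:
    - {"offset":[0,0,0],"yaw":0}
    - {"offset":[0,0,0],"yaw":0}
    - {"offset":[0,0,0],"yaw":0}
    - {"offset":[0,0,0],"yaw":0}
    - {"offset":[0,0,0],"yaw":0}
    - {"offset":[-2,0,0],"yaw":0}
    - {"offset":[-5,0,0],"yaw":0}
    - {"offset":[-8,0,0],"yaw":0}
  claw: 0.5

```text
clock: 26.9
tcp_pos: [0.4899, 0.096, 0.1238]
orientation: [-0.497, -0.502, -0.498, 0.503]
wrist_force: [0.2, 1.2, -0.4]
finger_gap: 0.0427
```

Emit:
servo_tool:
  increments:
    - {"offset":[0,0,2],"yaw":0}
    - {"offset":[0,0,5],"yaw":0}
    - {"offset":[0,0,8],"yaw":0}
    - {"offset":[0,0,11],"yaw":0}
    - {"offset":[0,0,13],"yaw":0}
    - {"offset":[0,0,13],"yaw":0}
    - {"offset":[0,0,13],"yaw":0}
    - {"offset":[0,0,13],"yaw":0}

```text
clock: 27.7
tcp_pos: [0.489, -0.0335, 0.1232]
orientation: [0.497, 0.503, 0.498, -0.502]
wrist_force: [-0.3, 0.6, -0.3]
finger_gap: 0.0426
```

```bash
python3 - <<'E'
from h import *
inc([.4905,.0940,.041],-0.6)
s=snap('wrist','w17'); a=snap('scene','s17'); t=snap('top','t17')
cv2.imwrite('pics/s17z.png',cv2.resize(a['p'][190:290,160:330,::-1],None,fx=4.5,fy=4.5,interpolation=cv2.INTER_CUBIC))
cv2.imwrite('pics/t17z.png',cv2.resize(t['p'][190:310,130:330,::-1],None,fx=4,fy=4,interpolation=cv2.INTER_CUBIC))
E
```

```text
tcp [ 0.489  -0.0335  0.1232] offset cm [  8.23   0.02 -12.74] jaw heading -0.57 toolx [-0.  0. -1.] t 27.7 F [-0.3  0.6 -0.3] gap 0.0426
yaw [np.float64(0.03), np.float64(-179.97)] (toolx down: yaw=-heading change)
```

View pics/w17.png

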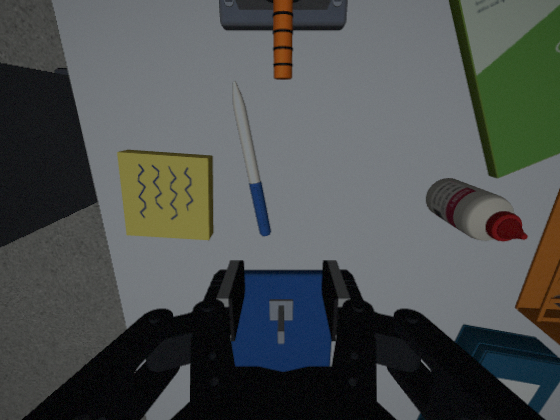

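View pics/s17z.png

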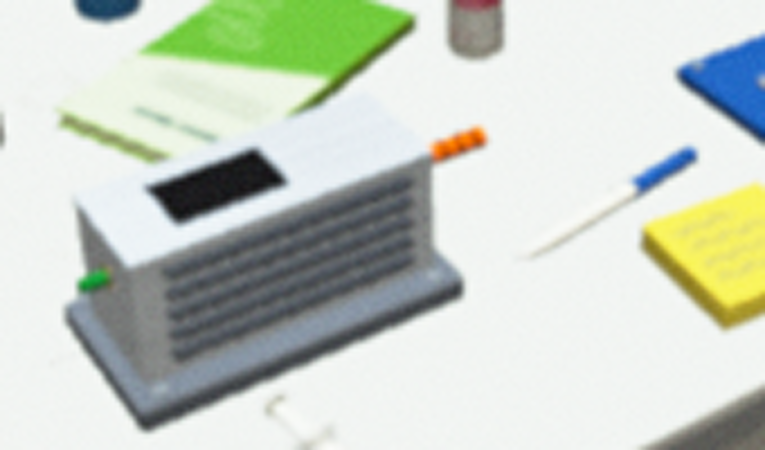

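View pics/t17z.png

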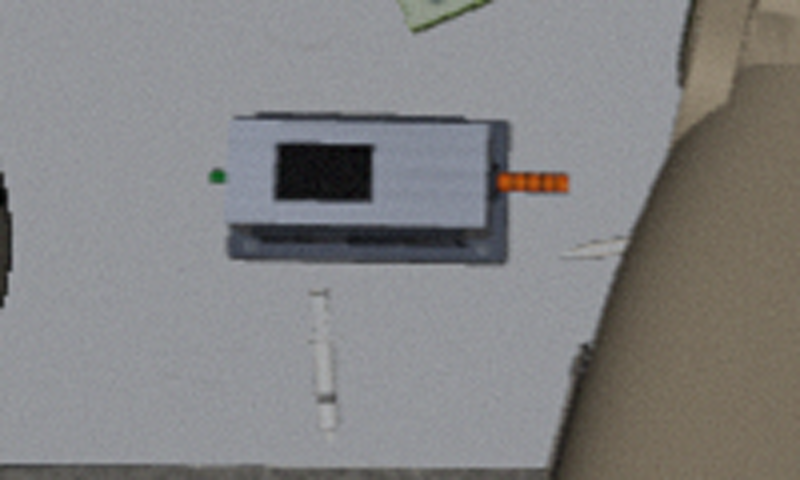

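View pics/t17.png

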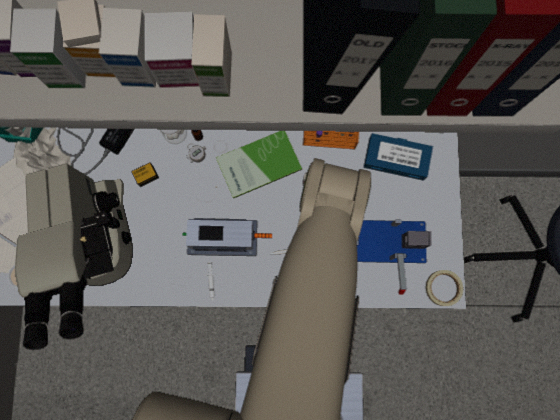

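The green pin stands out at the far end, the orange tail is right at the near face, and the bar is still open. I'll take one closer look at the collar.

Emit:
servo_tool:
  increments:
    - {"offset":[0,0,-1],"yaw":0}
    - {"offset":[0,0,-2.5],"yaw":0}
    - {"offset":[0,0,-4],"yaw":0}
    - {"offset":[0,0,-5],"yaw":0}
    - {"offset":[0,0,-5],"yaw":0}
    - {"offset":[0,0,-5],"yaw":0}
    - {"offset":[0,0,-5],"yaw":0}
    - {"offset":[0,0,-5],"yaw":0}

```text
clock: 28.65
tcp_pos: [0.4897, 0.0154, 0.1233]
orientation: [-0.497, -0.503, -0.497, 0.503]
wrist_force: [-0.6, -0.2, -0.6]
finger_gap: 0.0427
```

```bash
python3 - <<'E'
from h import *
s=snap('wrist','w18'); p=s['p']
cv2.imwrite('pics/w18z.png',cv2.resize(p[20:180,200:370,::-1],None,fx=3.7,fy=3.7,interpolation=cv2.INTER_CUBIC))
hsv=cv2.cvtColor(p,cv2.COLOR_RGB2HSV)
m=(hsv[...,0]>5)&(hsv[...,0]<20)&(hsv[...,1]>150); m[:,:265]=0; m[:,300:]=0
v,u=np.nonzero(m); print(v.min(),v.max()); print(onz(s,[(283,v.min()),(283,v.max())],.066).round(4))
for r in range(40,110,2): print(r,p[r,283],bydepth(s,[(283,r)])[0].round(4))
E
```

```text
85 418
[[ 0.4908  0.1163  0.066 ]
 [ 0.4874 -0.1773  0.066 ]]
40 [103 109 119] [0.491  0.1363 0.0896]
42 [104 110 120] [0.491  0.1354 0.0893]
44 [105 111 122] [0.491  0.1347 0.0883]
46 [103 108 118] [0.491  0.1335 0.0896]
48 [104 109 118] [0.491  0.1327 0.0889]
50 [105 110 120] [0.491  0.1316 0.0896]
52 [104 111 121] [0.491  0.1306 0.0898]
54 [103 108 119] [0.491  0.1297 0.0898]
56 [103 109 118] [0.4909 0.1289 0.0888]
58 [103 111 120] [0.4909 0.1277 0.0898]
60 [101 108 117] [0.4909 0.1267 0.0903]
62 [103 108 118] [0.4909 0.1259 0.0888]
64 [106 112 122] [0.4909 0.1248 0.09  ]
66 [106 113 124] [0.4909 0.1238 0.0899]
68 [103 110 122] [0.4909 0.1229 0.0893]
70 [67 70 75] [0.4909 0.1221 0.0883]
72 [41 42 44] [0.4909 0.122  0.0802]
74 [59 64 67] [0.4909 0.122  0.0715]
76 [36 36 44] [0.4909 0.1208 0.0719]
78 [37 40 45] [0.4909 0.1197 0.0725]
80 [37 38 45] [0.4908 0.1185 0.0729]
82 [39 42 47] [0.4908 0.1176 0.0712]
84 [36 38 43] [0.4908 0.1164 0.0717]
86 [77 40 11] [0.4908 0.1157 0.0662]
88 [141  71  24] [0.4908 0.1146 0.0663]
90 [141  72  18] [0.4908 0.1134 0.0664]
92 [139  72  21] [0.4908 0.1123 0.0654]
94 [141  71  24] [0.4908 0.1111 0.0657]
96 [141  73  23] [0.4908 0.1099 0.0658]
98 [143  74  24] [0.4907 0.1087 0.0655]
100 [74 41 17] [0.4907 0.1075 0.0665]
102 [40 30 26] [0.4907 0.1063 0.0659]
104 [143  73  26] [0.4907 0.1051 0.0662]
106 [141  72  21] [0.4907 0.1038 0.0669]
108 [143  77  25] [0.4907 0.1026 0.0672]
```

View pics/w18z.png

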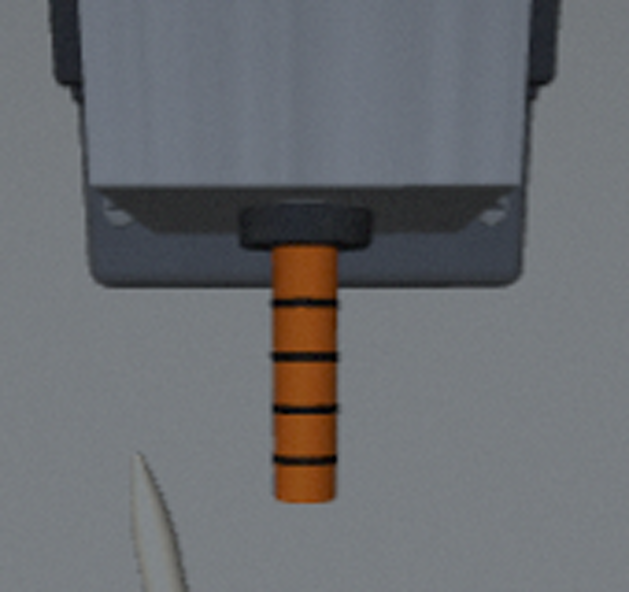

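The collar runs from y = 0.116 to 0.122, which is flush on the face at 0.122. The robot touches nothing, so I'm handing in.

```bash
python3 -c "
from workcell import env
print(env.hand_in())"
```

```text
the job is handed in; nothing more can be done
None
```

The rod is fully home in the bore and the job is handed in at about 29 s of the 72 s allowed.

**What I did:**
- I gripped the red tab, swung the hold-down bar over, and let it fall open.
- I slid the rod 65 mm forward and lifted it clear of the rest. Then I pushed its nose about 53 mm into the bore and let go.
- I took it again by the orange tail, levelled out the sag, and pushed it home. It met the piston at about 4 N and then a hard stop, where I pressed to about 18 N before releasing.

**Last checks:**
- **Collar:** depth readings put it from y = 0.116 to 0.122, with the block face at 0.122, so it sits flush.
- **Green pin:** it shows at the far end in both the top and scene views. I did not measure how far it stands out.
- **Bar:** still open in the last top view.
- **Other things on the table:** those in view looked unmoved. I compared them by eye only, and the arm hid part of the table (most of the notepad and pen) in the last top view.
- **Robot:** it was clear of everything at hand-in, with the wrist force near zero.

No check failed or disagreed.

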